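# Clear the embossing press bed and press the plunger home

## Task

Pull the hand brush out from under the low shelf, and with it, not with the fingers, sweep the three clay chunks off the bed of the green press into the blue tray beside it. Once they are all in the tray, push the red plunger head of the press fully down to its stop, hold it there for a moment, then let it rise. Leave the brush lying bristles down with its head on the cork pad, and leave the other pots and bottles where they are.

Things in the scene. Friction and masses are not known exactly. Their poses are not given: they have to be found in the camera images.
- brush: hand brush, 200 long, 110 g, lying on its bristles, pushed handle first under the shelf. Origin: below the head's centre, at the bristle tips; x from handle to head, z up. Head x -40 to 40, 45 wide, 36 high: dark bristles z 0-22, pale wood z 22-36. Red handle: bar x -160 to -40, 22 wide, z 18-34. Balances 20 mm behind the origin. (mm)
- brush_handle (a point): point on the axis of the red brush handle, 115 mm from the head centre towards the handle's end, 26 mm above the bristle tips; axes as the brush
- riser: fixed low wooden bench shelf, 220 (its x) x 200 (its y) mm, 60 high, board 14 thick at z 46 to 60; open on its -y side only, with side walls 14 thick. Origin on the table under its centre. Its front edge is at its y = -100
- pad: fixed cork pad on the table, 240 (its x) x 80 (its y) mm, 4 mm thick; origin under its centre
- press: fixed green press (mm). Origin on the table below the plunger axis; x towards its two guide rods (18 thick, at x 68, y +-38, up to z 190). Steel bed x +-45, y +-75, top z 50. Overhead arm z 150-172, x -32 to 88, 50 wide (105 at x > 48); bushing 36 thick below it to z 132. Brass die 52 across on the plunger: underside z 98 up, 62 at the stop. Open at -x and both y sides
- bed (a point): centre of the top of the steel bed plate, 50 mm above the table; axes as the press
- plunger_top (a point): centre of the top of the red mushroom head (54 mm across) of the press plunger; 230 mm above the table when up
- plunger (a joint): travel of the spring plunger in m: 0 up, grows downwards, 0.036 at its stop. Its spring takes about 3 N to start and 11 N at the stop; it rises again by itself
- tray: fixed blue open catch tray, 130 (its x, along the press's x) x 120 (its y) mm, 34 high, walls 4 thick; origin under its centre. It stands at one y side of the press bed, its near wall tucked 12 mm under the bed's edge, its centre 123 mm from the plunger axis
- tiles: fixed stack of four tiles 100 x 100 mm, 40 high, at the other y side of the bed; origin under its centre
- scrap_a: chunk of broken fired clay, about 32 x 23 mm and 24 high, 30 g, on the press bed at the start; origin under its centre
- scrap_b: chunk of broken fired clay, about 32 x 23 mm and 24 high, 30 g, on the press bed at the start; origin under its centre
- scrap_c: chunk of broken fired clay, about 32 x 23 mm and 24 high, 30 g, on the press bed at the start; origin under its centre
- vase: bystander: ochre vase 68 mm wide, 95 mm tall, standing on the shelf board; loose, origin under its centre
- redpot: bystander: red cup 64 mm wide, 55 mm tall, standing on the shelf board; loose, origin under its centre
- bottle: bystander: tall clear bottle with blue cap, 68 mm wide, 210 mm tall; loose, origin under its centre
- glazejar: bystander: blue glaze jar 72 mm wide, 90 mm tall; loose, origin under its centre
- mug: bystander: white cup 76 mm wide, 85 mm tall; loose, origin under its centre
There are look-alikes about, which are no part of the job. Leave any pink look-alike of the brush alone.

How it is judged:
On the way, in this order (a step that is already met when the one before it is completed fails the run):
1. all three clay chunks are in the blue tray (x of scrap_a in the frame of tray between -0.064 and 0.064 m and y of scrap_a in the frame of tray between -0.059 and 0.059 m and height (world z) of each of scrap_a, scrap_b, scrap_c below 0.075 m and (height (world z) of scrap_a below 0.045 m or y of scrap_a in the frame of tray between -0.046 and 0.046 m) and x of scrap_b in the frame of tray between -0.064 and 0.064 m and y of scrap_b in the frame of tray between -0.059 and 0.059 m and (height (world z) of scrap_b below 0.045 m or y of scrap_b in the frame of tray between -0.046 and 0.046 m) and x of scrap_c in the frame of tray between -0.064 and 0.064 m and y of scrap_c in the frame of tray between -0.059 and 0.059 m and (height (world z) of scrap_c below 0.045 m or y of scrap_c in the frame of tray between -0.046 and 0.046 m)), for 0.2 s.
2. the plunger is held down at its stop (within 2.5 mm) (value of joint plunger above 0.0335 m), for 0.2 s.
At the end, for the whole second after the job is handed in: All three chunks rest inside the blue tray (below 75 mm, off the bed's edge); the brush lies still, bristles down (within 0.2 rad), its head centre on the cork pad (within 130 mm along and 45 mm across of its centre); the plunger is up again (within 4 mm) (all of step 1 and x of brush in the frame of pad between -0.13 and 0.13 m and y of brush in the frame of pad between -0.045 and 0.045 m and angle between brush's own z axis and vertical below 0.2 rad and height (world z) of brush below 0.015 m and linear speed of each of brush, scrap_a, scrap_b, scrap_c below 0.02 m/s and value of joint plunger below 0.004 m); the robot touches nothing.
It fails at once if a clay chunk is touched with the fingers or the arm (contact force between any of the fingers, the arm and scrap_a above 0.5 N or contact force between any of the fingers, the arm and scrap_b above 0.5 N or contact force between any of the fingers, the arm and scrap_c above 0.5 N).
It fails at once if a bystander is moved by more than 30 mm (distance of any of vase, redpot, bottle, glazejar, mug from where it was at the start of the episode above 0.03 m).
It also fails if it takes over 72 s, if anything falls off the work surface, if the arm or the gripper's body presses on something with over 40 N, if the wrist force passes 120 N, or if a joint passes its speed limit or range.

## Robot

A 6-joint arm with a two-finger parallel gripper is mounted at the origin on the work surface. World frame = base frame: x ahead of the robot, y to its left, z up, the work surface at z = 0. Lengths are in m, angles in rad, forces in N, time in s.
With the tool pointing down it reaches from about 0.225 to 0.875 m from the base axis. Payload 3.4 kg.
Tool frame: the origin (TCP) lies at the very end of the fingers, on their centre line; the grasp point (between the pads) lies 19 mm behind it (grasp_offset is the distance from the TCP to the grasp point, in m); y points along the fingers, z is the direction in which the jaws open and shut, and the axes are right-handed (so a half turn about y gives the same grasp; the last joint's range is limited). The gripper opens to 85 mm and grips with 20 to 120 N. Pads are 22 mm wide; open, the fingers measure 114 mm over their backs; the gripper's body (76 mm by 85 mm) begins 54 mm behind the grasp point. The pads swing forward as they close: fully open they stand 13 mm farther back than shut.
Start: joints at [-1.462, 0.276, 1.505, -0, 1.361, -0.121], TCP at [0.131, -0.56, 0.231] pointing down, gripper open.
Joint ranges: [-2.89, 2.89], [-0.75, 2.08], [0.22, 2.7], [-1.18, 4.32], [0.11, 2.71], [-2.7, 2.7]. Speed limits (rad/s): [2.57, 2.57, 3.14, 3.14, 3.14, 3.14].

## Interface

Orientations are given as a unit quaternion [w, x, y, z].
In Python, from rig import get_state, get_image, sign_off, grasp_offset gives the robot as it stands.
- The arm moves only by the shell command python3 -m jog 'ROWS' [FORCE]. ROWS is JSON, one flat list of numbers, 7 for each row, row after row: the closure in counts, from 0 (fully open) to 255 (shut), then the shift along the tool's x, y, z in cm, then the turn, a rotation vector about the tool's x, y, z in units of 8 degrees (1.0 is 8 degrees). In form: [jaw, tx, ty, tz, rx, ry, rz, jaw, tx, ty, tz, rx, ry, rz, ...]. A call has 1 to 12 rows; each row is the pose to reach, as a shift and turn from the pose commanded when the call began, along the tool's axes at that moment; what a row does not reach only later rows make up. A row lasts 1/8 s, in which the tool goes at most 62.5 mm and 10.7 degrees, less where a joint would pass 70% of its speed; a pose out of reach is approached as far as the arm can. A call with a gripper value outside its range is refused whole. The fingers move at their own pace and stop on an object; FORCE is the grip in N (left out, the last holds). Time passes only in rows, so rows that repeat a pose let the fingers close. It gives the time, the measured TCP pose, the force and the opening at its end, in the units of the state.
- get_state(): the state, without advancing time (a new reading comes with each control period).
- get_image(name): name is "scene" or "top" or "wrist"; returns a dict with "color" (400x640x3 uint8, blue, green, red), "mtx" (3x3 intrinsics, pixels), "R" (3x3) and "t" (3): a world point X has camera coordinates R X + t; the wrist camera has in their place "tool_from_camera" (4x4, takes a point from camera to tool coordinates, whose origin is the TCP and whose axes are the tool frame's). Camera axes: x right, y down, z forward; pixel columns grow to the right and rows downward; lengths in m; the calibration is good to about 2 mm. The wrist camera is an equidistant fisheye: a pixel r from the principal point sees the ray r / f radians off the axis. A picture is of the moment at which its call begins: read the wrist's pose just before it. There is no depth.
- sign_off(): hands the job in, once; it reports no verdict.
The state is a dict: "clock": time; "qpos": joint angles; "qd": joint speeds; "effort": joint torques, N m; "position": TCP position; "ee_rot": TCP orientation; "contact_force": force on the tool from outside, world axes, zero at the start; "moment": the same for the moment, N m; "width": finger opening in m.
Only numpy, scipy, OpenCV 4.12 (cv2) and the standard library are available. Lean on these libraries where they do the work, as an engineer would, in place of code of your own. Each camera call takes 0.05 s, during which the arm holds its last target.

## Working session

There is one attempt and no reset: what is moved stays moved. The work goes in short steps, Python scripts to look and compute and a shell command to move; the robot and the scene stay as the last step left them, time stands still between calls to the robot, and variables do not carry over. Pictures are saved under pics/ and viewed, and the job is handed in when it is done.

```bash
ls; mkdir -p pics; python3 - <<'E'
from rig import get_state,get_image,grasp_offset
import cv2
print(get_state(),grasp_offset)
for n in ["scene","top","wrist"]:
    im=get_image(n); cv2.imwrite(f"pics/{n}0.png",im["color"]); print(n,{k:v for k,v in im.items() if k!="color"})
E
```

```text
pics
{'clock': 0.0, 'qpos': array([-1.46201177e+00,  2.76594516e-01,  1.50613967e+00, -1.92792795e-05,
        1.36071370e+00, -1.21000551e-01]), 'qd': array([-0.00080745, -0.00132788, -0.00025617, -0.00025167,  0.00193604,
       -0.00012678]), 'effort': array([ 8.86512589e-04, -4.16776371e+01, -2.45808917e+01, -5.01142824e-05,
        1.10864098e-02,  1.72839134e-05]), 'position': array([ 0.13089564, -0.55935058,  0.23043739]), 'ee_rot': array([ 0.08106141, -0.08106673,  0.70310039, -0.70178848]), 'contact_force': array([ 0.0224077 , -0.38862234, -0.46516249]), 'moment': array([-0.00049172,  0.01059375, -0.03373027]), 'width': 0.0856865473673119} 0.0187
scene {'mtx': array([[365.29935663,   0.        , 315.19560413],
       [  0.        , 365.29935663, 197.04822329],
       [  0.        ,   0.        ,   1.        ]]), 'R': array([[ 0.8513041 ,  0.52439074, -0.01719529],
       [ 0.28262661, -0.48593969, -0.82703375],
       [-0.44204472,  0.69919737, -0.56188923]]), 't': array([-0.47166896, -0.01467769,  1.36148649])}
top {'mtx': array([[463.12314807,   0.        , 311.63349258],
       [  0.        , 463.12314807, 199.47345265],
       [  0.        ,   0.        ,   1.        ]]), 'R': array([[-0.0279212 , -0.99957371,  0.00853273],
       [-0.99782355,  0.02736016, -0.05999657],
       [ 0.05973753, -0.01018933, -0.99816211]]), 't': array([0.02672267, 0.53549214, 1.64318918])}
wrist {'mtx': array([[309.70691629,   0.        , 311.04778427],
       [  0.        , 309.70691629, 197.54542984],
       [  0.        ,   0.        ,   1.        ]]), 'tool_from_camera': array([[ 9.57936675e-04,  9.58038365e-01,  2.86638401e-01,
        -7.29804599e-02],
       [ 1.42801821e-03, -2.86639551e-01,  9.58037436e-01,
        -1.42651013e-01],
       [ 9.99998522e-01, -5.08414340e-04, -1.64267877e-03,
         6.75896974e-04],
       [ 0.00000000e+00,  0.00000000e+00,  0.00000000e+00,
         1.00000000e+00]])}
```

View pics/scene0.png

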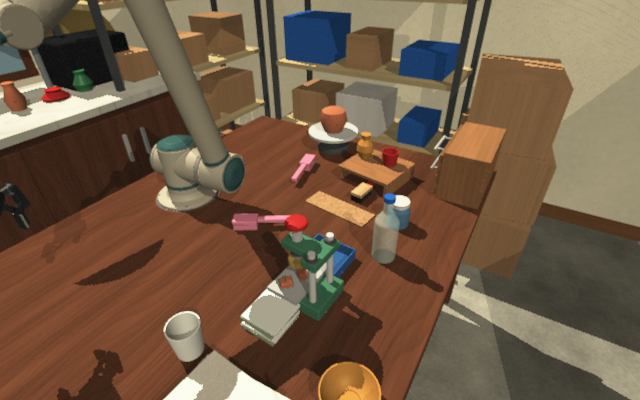

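View pics/top0.png

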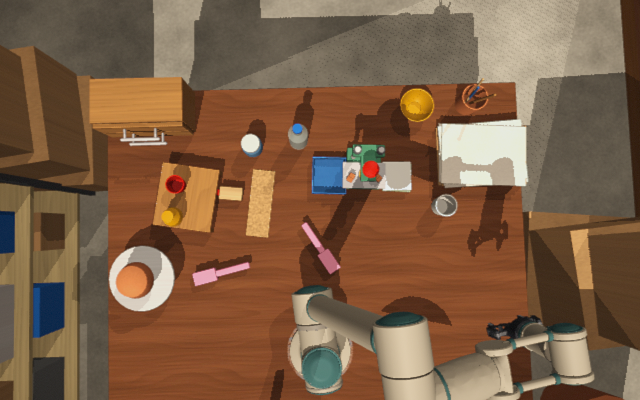

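View pics/wrist0.png

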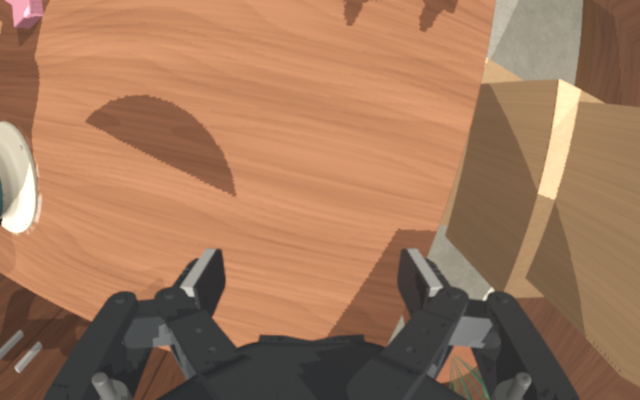

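```bash
cat > h.py <<'E'
import numpy as np,cv2
from rig import get_state,get_image,grasp_offset
from scipy.spatial.transform import Rotation as Ro
def cam(n): return get_image(n)
def onplane(im,u,v,z):
    d=im["R"].T@np.linalg.solve(im["mtx"],[u,v,1.]); c=-im["R"].T@im["t"]
    return c+d*(z-c[2])/d[2]
def proj(im,X):
    p=im["mtx"]@(im["R"]@np.asarray(X,float)+im["t"]); return p[:2]/p[2]
def rot(q=None):
    q=get_state()["ee_rot"] if q is None else q
    return Ro.from_quat([q[1],q[2],q[3],q[0]]).as_matrix()
def wpix(im,u,v,z,st):
    K=im["mtx"];a=np.array([u-K[0,2],v-K[1,2]])/K[0,0];r=np.linalg.norm(a)
    d=np.r_[np.sin(r)*a/max(r,1e-9),np.cos(r)]
    T=im["tool_from_camera"];R=rot(st["ee_rot"])
    c=R@T[:3,3]+st["position"];w=R@T[:3,:3]@d
    return c+w*(z-c[2])/w[2]
def tri(ims,uvs):
    A=[];b=[]
    A=np.zeros((3,3));b=np.zeros(3)
    for im,(u,v) in zip(ims,uvs):
        d=im["R"].T@np.linalg.solve(im["mtx"],[u,v,1.]);d/=np.linalg.norm(d);c=-im["R"].T@im["t"]
        P=np.eye(3)-np.outer(d,d);A+=P;b+=P@c
    return np.linalg.solve(A,b)
def crop(im,x0,y0,x1,y1,name,s):
    cv2.imwrite("pics/"+name,cv2.resize(im["color"][y0:y1,x0:x1],None,fx=s,fy=s,interpolation=cv2.INTER_CUBIC))
E
python3 - <<'E'
from h import *
t=cam("top");s=cam("scene")
crop(t,140,130,300,250,"tc1.png",5)
crop(t,290,125,430,215,"tc2.png",5)
crop(s,230,120,420,240,"sc1.png",4)
crop(s,220,200,380,350,"sc2.png",4)
E
```

```text
(no output)
```

View pics/tc1.png

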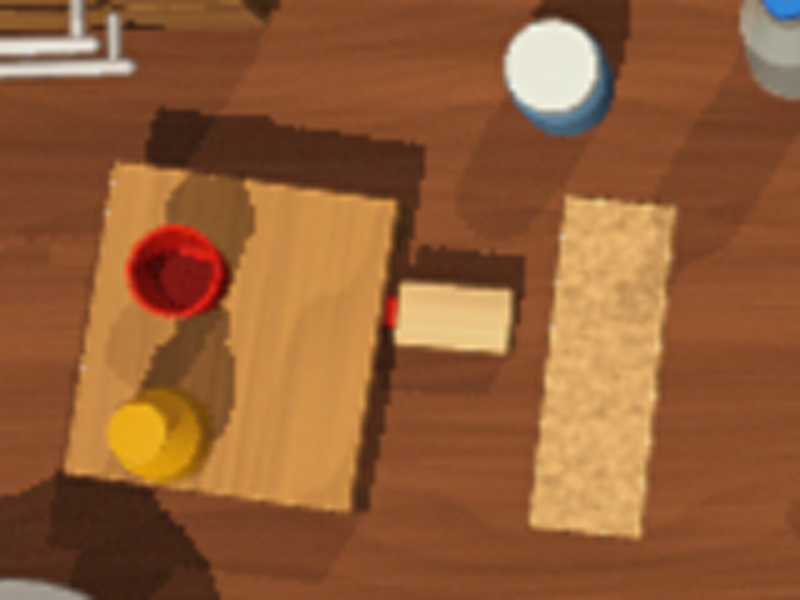

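View pics/tc2.png

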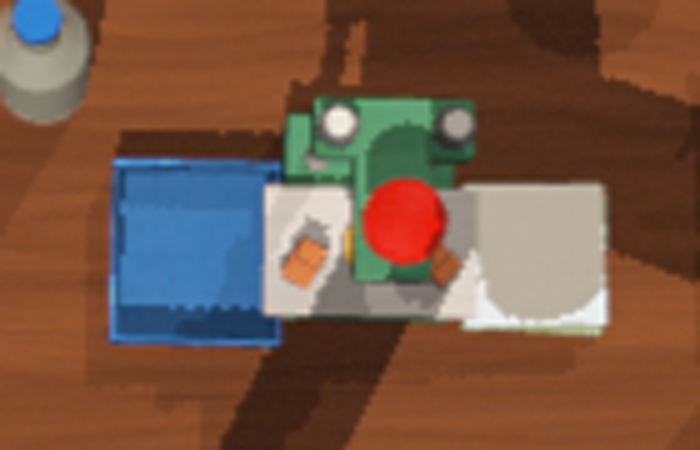

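View pics/sc1.png

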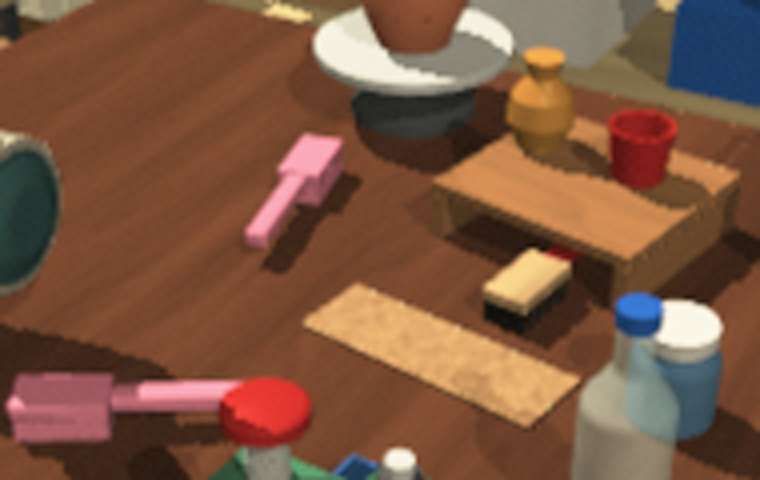

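View pics/sc2.png

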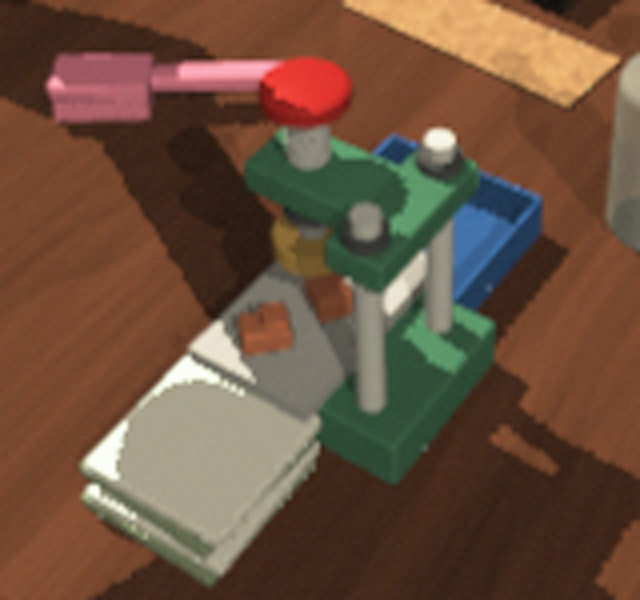

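```bash
python3 - <<'E'
from h import *
np.set_printoptions(precision=4,suppress=True)
t=cam("top");s=cam("scene")
T1=lambda u,v:(140+u/5-.4,130+v/5-.4)
T2=lambda u,v:(290+u/5-.4,125+v/5-.4)
P=lambda l,f,z:print(l,[onplane(t,*f(*p),z) for p in l] if 0 else np.array([onplane(t,*f(*p),z)[:2] for p in l]).tolist())
def Q(name,l,f,z):
    a=np.array([onplane(t,*f(*p),z)[:2] for p in l]); print(name,"mean",a.mean(0),"\n",a)
Q("brush",[(400,282),(515,290),(508,355),(396,347)],T1,.036)
Q("pad",[(566,197),(677,206),(641,538),(531,527)],T1,.004)
Q("riser",[(113,163),(397,200),(352,512),(66,473)],T1,.06)
Q("plunger",[(404,222)],T2,.227)
Q("rods",[(340,122),(457,124)],T2,.195)
Q("bed left",[(264,184),(264,315)],T2,.05)
Q("tray top",[(113,160),(111,345),(281,345)],T2,.034)
Q("tiles top",[(462,184),(605,184),(608,327),(462,325)],T2,.04)
Q("chunkA",[(303,262)],T2,.074)
Q("chunkB",[(445,265)],T2,.074)
S2=lambda u,v:(220+u/4-.4,200+v/4-.4)
for n,p in dict(c1=(265,320),c2=(328,290)).items(): print(n,onplane(s,*S2(*p),.074))
print("bottle,jar",onplane(t,298,129,.2),onplane(t,250.5,143.5,.09))
print("plunger tri",tri([t,s],[T2(404,222),S2(305,80)]))
E
```

```text
brush mean [0.5646 0.2982] 
 [[0.5915 0.3364]
 [0.5836 0.2552]
 [0.5377 0.261 ]
 [0.5455 0.34  ]]
pad mean [0.5296 0.1968] 
 [[0.653  0.2215]
 [0.6443 0.1414]
 [0.4055 0.1728]
 [0.4156 0.2514]]
riser mean [0.5544 0.4491] 
 [[0.6781 0.5307]
 [0.6468 0.3331]
 [0.4301 0.3677]
 [0.4627 0.5651]]
plunger mean [ 0.6142 -0.1732] 
 [[ 0.6142 -0.1732]]
rods mean [ 0.6823 -0.1764] 
 [[ 0.684  -0.1387]
 [ 0.6807 -0.2141]]
bed left mean [ 0.6192 -0.0986] 
 [[ 0.6655 -0.1   ]
 [ 0.5728 -0.0971]]
tray top mean [ 0.5987 -0.031 ] 
 [[ 0.6879  0.0058]
 [ 0.5558  0.0109]
 [ 0.5525 -0.1097]]
tiles top mean [ 0.6112 -0.291 ] 
 [[ 0.6632 -0.2415]
 [ 0.6605 -0.3433]
 [ 0.5585 -0.3413]
 [ 0.5628 -0.2378]]
chunkA mean [ 0.607  -0.1235] 
 [[ 0.607  -0.1235]]
chunkB mean [ 0.6022 -0.222 ] 
 [[ 0.6022 -0.222 ]]
c1 [ 0.6068 -0.2206  0.074 ]
c2 [ 0.6262 -0.1798  0.074 ]
bottle,jar [0.753  0.0512 0.2   ] [0.7304 0.2177 0.09  ]
plunger tri [ 0.6134 -0.1729  0.2308]
```

```bash
cat >> h.py <<'E'
# move description: from current pose to TCP position p with tool x at world yaw (deg), tool down -> row numbers
def rows(p,yaw,st=None,tilt=0):
    st=st or get_state(); R=rot(st["ee_rot"])
    c,s_=np.cos(np.radians(yaw)),np.sin(np.radians(yaw))
    x=np.array([c,s_,0]);y=np.array([0,0,-1.]);z=np.cross(x,y)
    G=np.stack([x,y,z],1)
    sh=R.T@(np.asarray(p)-st["position"])*100
    rv=Ro.from_matrix(R.T@G).as_rotvec()
    rv=np.degrees(rv)/8
    n=np.linalg.norm
    print("shift cm",sh.round(2),"turn",rv.round(3),"min rows %.1f %.1f"%(n(sh)/6.25,n(rv)*8/10.7))
def pst():
    st=get_state();R=rot(st["ee_rot"]);print("t %.2f"%st["clock"],st["position"].round(4),"xyaw %.1f"%np.degrees(np.arctan2(R[1,0],R[0,0])),"w %.4f"%st["width"],"F",st["contact_force"].round(1),"q",st["qpos"].round(2)); print(R.round(3))
E
python3 - <<'E'
from h import *
pst()
rows([.5636,.287,.15],-95.6); rows([.5636,.287,.15],84.4)
E
```

```text
t 0.35 [ 0.1309 -0.5598  0.2311] xyaw -166.8 w 0.0853 F [ 0.1  0.7 -0.1] q [-1.46  0.28  1.51 -0.    1.36 -0.12]
[[-0.974 -0.     0.228]
 [-0.228  0.    -0.974]
 [-0.    -1.    -0.   ]]
shift cm [-61.42   8.14 -72.59] turn [ 3.000e-03 -8.904e+00 -2.000e-03] min rows 15.3 6.7
shift cm [-61.42   8.14 -72.59] turn [2.0000e-03 1.3596e+01 3.0000e-03] min rows 15.3 10.2
```

```bash
python3 -m jog '[0,-61.4,8.1,-72.6,0,-8.9,0, 0,-61.4,8.1,-72.6,0,-8.9,0, 0,-61.4,8.1,-72.6,0,-8.9,0, 0,-61.4,8.1,-72.6,0,-8.9,0, 0,-61.4,8.1,-72.6,0,-8.9,0, 0,-61.4,8.1,-72.6,0,-8.9,0, 0,-61.4,8.1,-72.6,0,-8.9,0, 0,-61.4,8.1,-72.6,0,-8.9,0, 0,-61.4,8.1,-72.6,0,-8.9,0, 0,-61.4,8.1,-72.6,0,-8.9,0, 0,-61.4,8.1,-72.6,0,-8.9,0, 0,-61.4,8.1,-72.6,0,-8.9,0]' 100; python3 - <<'E'
from h import *
pst();rows([.5636,.287,.15],-95.6)
E
```

```text
clock: 1.85
position: [0.4718, 0.1077, 0.1678]
ee_rot: [-0.475, 0.475, -0.523, 0.524]
contact_force: [0.9, -0.6, -0.7]
width: 0.0854
t 1.85 [0.4718 0.1077 0.1678] xyaw -95.6 w 0.0854 F [ 0.9 -0.6 -0.7] q [ 0.08  0.19  1.8  -0.    1.16  0.18]
[[-0.097  0.001  0.995]
 [-0.995 -0.    -0.097]
 [ 0.    -1.     0.001]]
shift cm [-18.74   1.78   7.39] turn [-0.009  0.001  0.003] min rows 3.2 0.0
```

```bash
python3 -m jog '[0,-18.7,1.8,7.4,0,0,0, 0,-18.7,1.8,7.4,0,0,0, 0,-18.7,1.8,7.4,0,0,0, 0,-18.7,1.8,7.4,0,0,0, 0,-18.7,1.8,7.4,0,0,0]'; python3 - <<'E'
from h import *
pst();rows([.5636,.287,.012],-95.6)
cv2.imwrite("pics/w1.png",cam("wrist")["color"])
E
```

```text
clock: 2.48
position: [0.5626, 0.2847, 0.1489]
ee_rot: [0.475, -0.476, 0.524, -0.524]
contact_force: [-1.0, -0.4, -0.1]
width: 0.0855
t 2.48 [0.5626 0.2847 0.1489] xyaw -95.6 w 0.0855 F [-1.  -0.4 -0.1] q [ 0.36  0.41  1.51 -0.    1.22  0.46]
[[-0.097 -0.001  0.995]
 [-0.995 -0.001 -0.097]
 [ 0.001 -1.    -0.001]]
shift cm [-0.25 13.69  0.09] turn [0.008 0.006 0.008] min rows 2.2 0.0
```

View pics/w1.png

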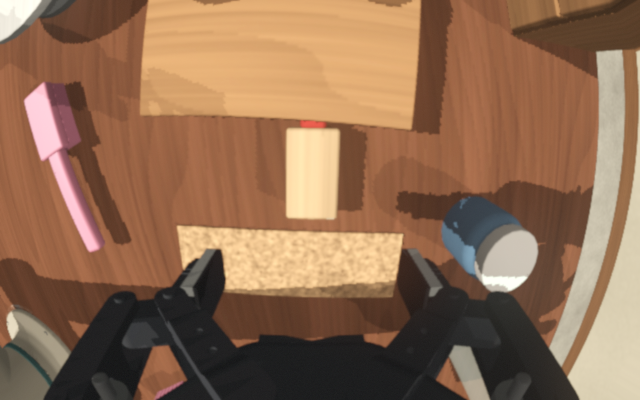

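```bash
python3 - <<'E'
from h import *
st=get_state();w=cam("wrist")
for p in [(312.5,173),(313,128),(311,219),(286,173),(340,173)]: print(p,wpix(w,*p,.036,st).round(4))
E
```

```text
(312.5, 173) [0.565 0.301 0.036]
(313, 128) [0.5691 0.3388 0.036 ]
(311, 219) [0.5597 0.26   0.036 ]
(286, 173) [0.5427 0.3033 0.036 ]
(340, 173) [0.5882 0.2988 0.036 ]
```

```bash
python3 -m jog '[0,-0.25,13.7,0.1,0,0,0, 0,-0.25,13.7,0.1,0,0,0, 0,-0.25,13.7,0.1,0,0,0, 0,-0.25,13.7,0.1,0,0,0, 255,-0.25,13.7,0.1,0,0,0, 255,-0.25,13.7,0.1,0,0,0, 255,-0.25,13.7,0.1,0,0,0, 255,-0.25,13.7,0.1,0,0,0, 255,-0.25,13.7,0.1,0,0,0]' 80; python3 - <<'E'
from h import *
pst()
cv2.imwrite("pics/w2.png",cam("wrist")["color"])
E
```

```text
clock: 3.7
position: [0.5657, 0.2873, 0.0151]
ee_rot: [-0.476, 0.474, -0.523, 0.525]
contact_force: [-0.7, 0.4, 7.0]
width: 0.0429
t 3.70 [0.5657 0.2873 0.0151] xyaw -95.6 w 0.0429 F [-0.7  0.4  7. ] q [ 0.36  0.54  1.66 -0.    0.94  0.46]
[[-0.098  0.004  0.995]
 [-0.995  0.001 -0.098]
 [-0.002 -1.     0.004]]
```

View pics/w2.png

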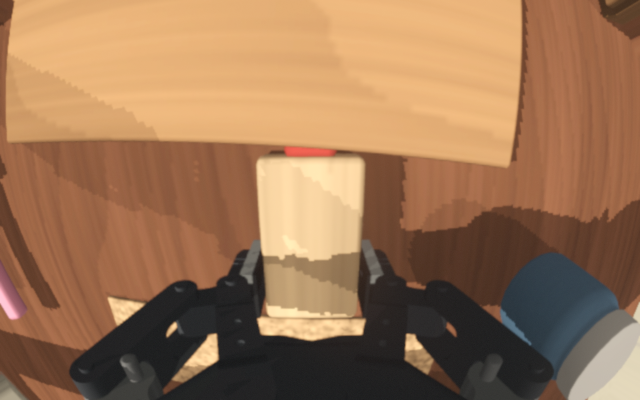

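```bash
python3 -m jog '[255,0,-0.7,0,0,0,0, 255,0,-0.7,0,0,0,0, 255,3,-0.7,0,0,0,0, 255,6,-0.7,0,0,0,0, 255,9,-0.7,0,0,0,0, 255,12,-0.7,0,0,0,0, 255,14,-0.7,0,0,0,0, 255,14,-0.7,0,0,0,0]' 80; python3 - <<'E'
from h import *
pst()
cv2.imwrite("pics/w3.png",cam("wrist")["color"])
cv2.imwrite("pics/s3.png",cam("scene")["color"][100:300,200:480].repeat(2,0).repeat(2,1))
E
```

```text
clock: 4.75
position: [0.5502, 0.1465, 0.0195]
ee_rot: [0.474, -0.474, 0.525, -0.524]
contact_force: [0.4, -0.2, -1.1]
width: 0.0432
t 4.75 [0.5502 0.1465 0.0195] xyaw -95.7 w 0.0432 F [ 0.4 -0.2 -1.1] q [ 0.14  0.46  1.8  -0.    0.88  0.24]
[[-0.1   -0.     0.995]
 [-0.995 -0.    -0.1  ]
 [ 0.    -1.    -0.   ]]
```

View pics/w3.png

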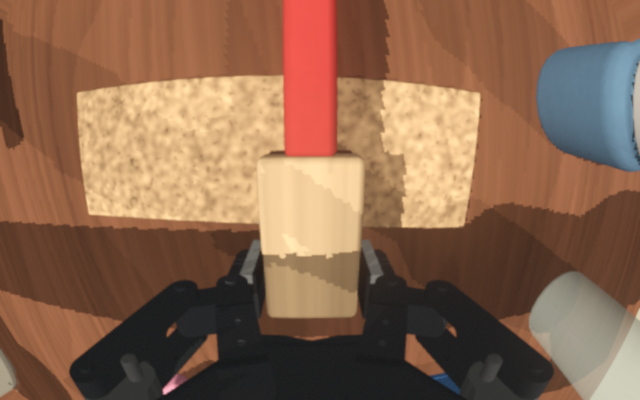

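View pics/s3.png

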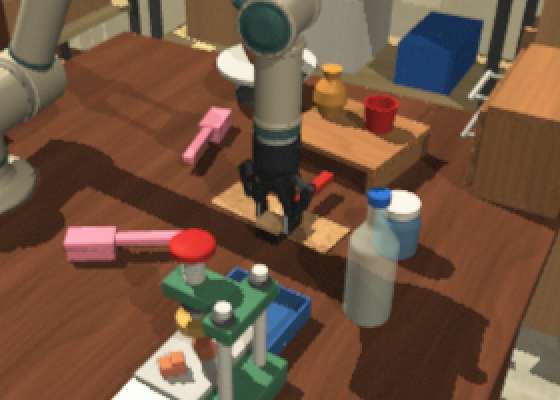

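```bash
python3 - <<'E'
from h import *
rows([.56,.19,.10],-2);rows([.56,.19,.018],-2)
E
```

```text
shift cm [-4.29 -8.03  0.52] turn [-5.0000e-03 -1.1708e+01 -1.0000e-03] min rows 1.5 8.8
shift cm [-4.28  0.17  0.51] turn [-5.0000e-03 -1.1708e+01 -1.0000e-03] min rows 0.7 8.8
```

```bash
python3 -m jog '[255,-1,-4,0,0,0,0, 255,-4.3,-8,0.5,0,-1.5,0, 255,-4.3,-8,0.5,0,-3,0, 255,-4.3,-8,0.5,0,-4.3,0, 255,-4.3,-8,0.5,0,-5.6,0, 255,-4.3,-8,0.5,0,-6.9,0, 255,-4.3,-8,0.5,0,-8.2,0, 255,-4.3,-8,0.5,0,-9.5,0, 255,-4.3,-8,0.5,0,-10.7,0, 255,-4.3,-8,0.5,0,-11.7,0, 255,-4.3,-4,0.5,0,-11.7,0, 255,-4.3,-1.5,0.5,0,-11.7,0]' 80; python3 - <<'E'
from h import *
pst();rows([.56,.19,.018],-2)
E
```

```text
clock: 6.35
position: [0.559, 0.1911, 0.0333]
ee_rot: [0.707, -0.707, 0.012, -0.012]
contact_force: [0.3, -0.8, -1.6]
width: 0.0435
t 6.35 [0.559  0.1911 0.0333] xyaw -2.0 w 0.0435 F [ 0.3 -0.8 -1.6] q [ 0.21  0.47  1.74  0.    0.93 -1.33]
[[ 0.999 -0.001  0.034]
 [-0.034  0.     0.999]
 [-0.001 -1.     0.   ]]
shift cm [ 0.11  1.53 -0.1 ] turn [-0.002  0.005 -0.006] min rows 0.2 0.0
```

Lower, release, back up for a look.

```bash
python3 -m jog '[255,0,1.5,0,0,0,0, 255,0,1.5,0,0,0,0, 255,0,1.5,0,0,0,0, 0,0,1.5,0,0,0,0, 0,0,1.5,0,0,0,0, 0,0,1.5,0,0,0,0, 0,0,1.5,0,0,0,0, 0,0,-4,0,0,0,0, 0,0,-9,0,0,0,0, 0,-6,-9,0,0,0,0, 0,-12,-9,0,0,0,0, 0,-12,-9,0,0,0,0]'; python3 - <<'E'
from h import *
pst()
cv2.imwrite("pics/w4.png",cam("wrist")["color"])
E
```

```text
clock: 7.85
position: [0.4333, 0.1934, 0.1241]
ee_rot: [-0.706, 0.708, -0.014, 0.01]
contact_force: [1.6, -0.4, 1.1]
width: 0.0851
t 7.85 [0.4333 0.1934 0.1241] xyaw -1.9 w 0.0851 F [ 1.6 -0.4  1.1] q [ 0.27  0.22  1.87  0.    1.05 -1.26]
[[ 0.999 -0.006  0.034]
 [-0.034 -0.001  0.999]
 [-0.006 -1.    -0.002]]
```

View pics/w4.png

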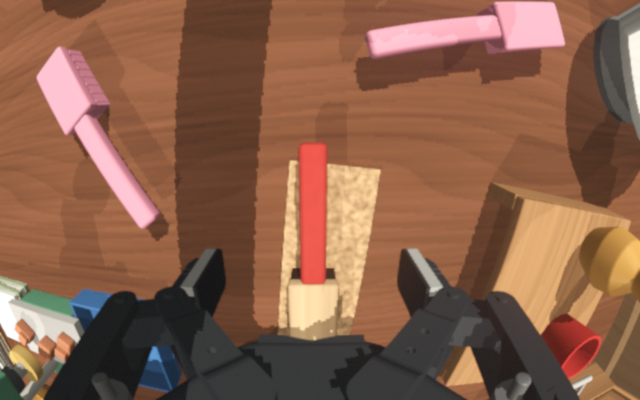

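```bash
python3 - <<'E'
from h import *
st=get_state();w=cam("wrist")
for p in [(313.5,144),(313.5,283),(300,214),(326,214)]: print(p,wpix(w,*p,.038,st).round(4))
E
```

```text
(313.5, 144) [0.3916 0.1969 0.038 ]
(313.5, 283) [0.5107 0.193  0.038 ]
(300, 214) [0.4463 0.1845 0.038 ]
(326, 214) [0.447 0.205 0.038]
```

```bash
python3 - <<'E'
from h import *
rows([.446,.1954,.013],-1.9)
E
python3 -m jog '[60,1.2,5,0.15,0,0,0, 60,1.2,9,0.15,0,0,0, 60,1.2,11.1,0.15,0,0,0, 60,1.2,11.1,0.15,0,0,0, 255,1.2,11.1,0.15,0,0,0, 255,1.2,11.1,0.15,0,0,0, 255,1.2,11.1,0.15,0,0,0, 255,1.2,11.1,0.15,0,0,0, 255,1.2,11.1,0.15,0,0,0]' 110; python3 - <<'E'
from h import *
pst()
E
```

```text
shift cm [ 0.59 11.21  0.14] turn [-0.003 -0.012  0.014] min rows 1.8 0.0
clock: 9.07
position: [0.4526, 0.1953, 0.0145]
ee_rot: [0.707, -0.707, 0.012, -0.013]
contact_force: [-0.8, -1.1, 6.8]
width: 0.0196
t 9.07 [0.4526 0.1953 0.0145] xyaw -2.0 w 0.0196 F [-0.8 -1.1  6.8] q [ 0.27  0.38  1.98 -0.    0.78 -1.27]
[[ 0.999  0.002  0.035]
 [-0.035  0.     0.999]
 [ 0.002 -1.     0.001]]
```

```bash
python3 -m jog '[255,0,-1,0,0,0,0, 255,-1,-4,0,0,0,0, 255,-3,-8,0,0,0,0, 255,-5,-10,0,0,0,0, 255,-5,-10,0,0,0,0, 255,-5,-10,0,0,0,0]'; python3 - <<'E'
from h import *
pst()
t=cam("top");s=cam("scene")
print("mug",onplane(t,445,204,.085))
crop(s,200,120,400,270,"s5.png",4)
st=get_state()
E
```

```text
clock: 9.82
position: [0.4018, 0.1968, 0.1131]
ee_rot: [-0.707, 0.707, -0.013, 0.012]
contact_force: [-1.4, 0.1, -2.3]
width: 0.02
t 9.82 [0.4018 0.1968 0.1131] xyaw -2.0 w 0.0200 F [-1.4  0.1 -2.3] q [ 0.3   0.19  1.95 -0.    1.   -1.24]
[[ 0.999 -0.     0.035]
 [-0.035 -0.     0.999]
 [-0.    -1.    -0.   ]]
mug [ 0.50372906 -0.4455394   0.085     ]
```

View pics/s5.png

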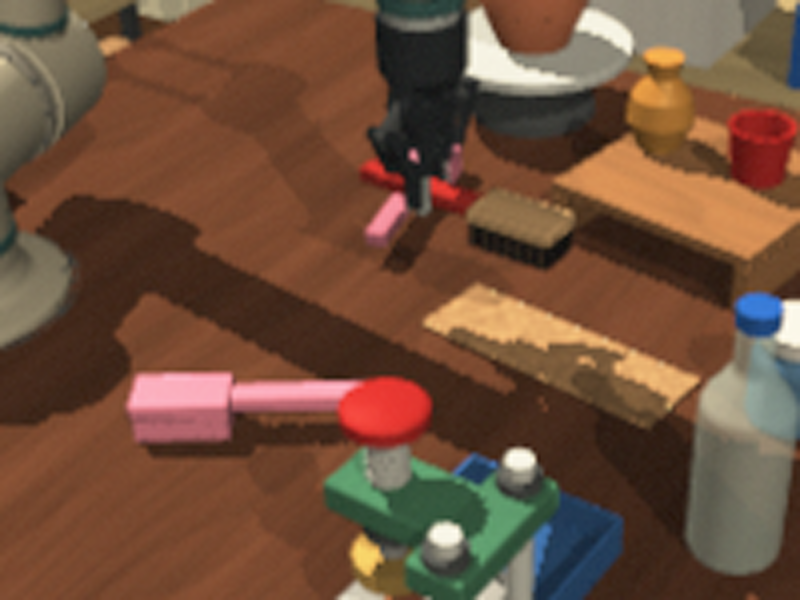

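```bash
python3 - <<'E'
from h import *
s=cam("scene");st=get_state();R=rot(st["ee_rot"]);p=st["position"]
for pitch in (0,5):
  o=Ro.from_rotvec(np.radians(pitch)*R[:,2]*1).as_matrix()
  B=np.stack([R[:,0],-R[:,2]*-1*-1,[0,0,1]],1)
  B=np.stack([R[:,0],np.cross([0,0,1],R[:,0]),[0,0,1]],1)
  B=Ro.from_rotvec(np.radians(pitch)*B[:,1]).as_matrix()@B
  g=np.array([-.098,0,.0105])
  for b in [(.04,.0225,.036),(.04,-.0225,.036),(.04,-.0225,.0),(-.04,-.0225,.036),(-.04,-.0225,0),(-.16,0,.034)]:
    X=p+B@(np.array(b)-g); print(pitch,b,((proj(s,X)-[200,120])*4+1.5).round(0))
E
```

```text
0 (0.04, 0.0225, 0.036) [583. 212.]
0 (0.04, -0.0225, 0.036) [554. 236.]
0 (0.04, -0.0225, 0.0) [554. 274.]
0 (-0.04, -0.0225, 0.036) [471. 209.]
0 (-0.04, -0.0225, 0) [471. 246.]
0 (-0.16, 0, 0.034) [370. 163.]
5 (0.04, 0.0225, 0.036) [584. 225.]
5 (0.04, -0.0225, 0.036) [556. 250.]
5 (0.04, -0.0225, 0.0) [552. 286.]
5 (-0.04, -0.0225, 0.036) [473. 215.]
5 (-0.04, -0.0225, 0) [470. 251.]
5 (-0.16, 0, 0.034) [372. 158.]
```

```bash
python3 - <<'E'
from h import *
s=cam("scene")
crop(s,280,150,360,200,"s6.png",10)
E
```

```text
(no output)
```

View pics/s6.png

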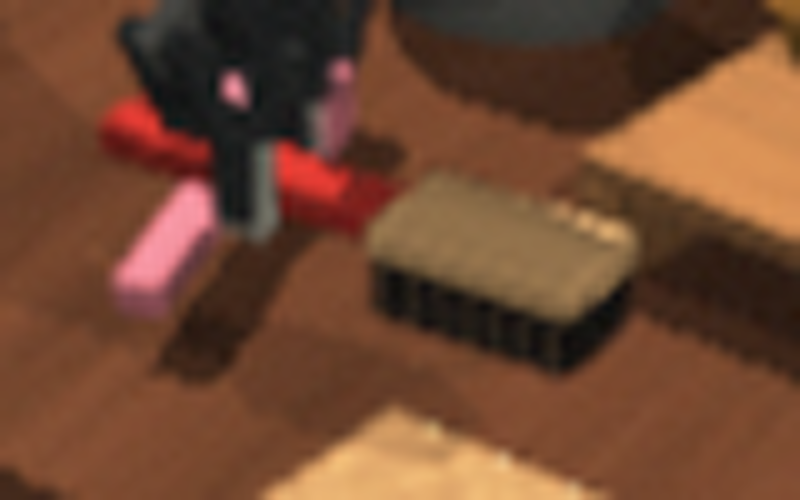

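```bash
python3 - <<'E'
from h import *
rows([.40,-.272,.12],-2);rows([.511,-.275,.12],-2);rows([.511,-.275,.066],-2)
E
```

```text
shift cm [  1.5   -0.7  -46.85] turn [ 0.005 -0.007 -0.013] min rows 7.5 0.0
shift cm [ 12.6   -0.72 -46.75] turn [ 0.005 -0.007 -0.013] min rows 7.7 0.0
shift cm [ 12.61   4.68 -46.74] turn [ 0.005 -0.007 -0.013] min rows 7.8 0.0
```

```bash
python3 -m jog '[255,0,-0.7,-2,0,0,0, 255,0,-0.7,-6,0,0,0, 255,0,-0.7,-11,0,0,0, 255,0,-0.7,-16,0,0,0, 255,0,-0.7,-21,0,0,0, 255,0,-0.7,-26,0,0,0, 255,0,-0.7,-31,0,0,0, 255,0,-0.7,-36,0,0,0, 255,0.5,-0.7,-41,0,0,0, 255,1,-0.7,-45,0,0,0, 255,1.5,-0.7,-46.8,0,0,0, 255,1.5,-0.7,-46.8,0,0,0]'; python3 -m jog '[255,3,0,0,0,0,0, 255,6,0,0,0,0,0, 255,9,0,0,0,0,0, 255,11,0,0,0,0,0, 255,11,0,0,0,0,0]'; python3 - <<'E'
from h import *
pst();rows([.511,-.275,.066],-2)
t=cam("top");s=cam("scene")
crop(t,290,125,430,215,"t7.png",5)
crop(s,220,180,380,300,"s7.png",5)
E
```

```text
clock: 11.52
position: [0.4003, -0.2719, 0.12]
ee_rot: [0.707, -0.707, 0.013, -0.013]
contact_force: [0.7, 0.7, -1.7]
width: 0.0202
clock: 12.15
position: [0.5107, -0.2732, 0.1202]
ee_rot: [0.707, -0.707, 0.012, -0.011]
contact_force: [-0.5, 0.0, -1.9]
width: 0.0204
t 12.15 [ 0.5107 -0.2732  0.1202] xyaw -1.9 w 0.0204 F [-0.5  0.  -1.9] q [-0.61  0.36  1.66  0.    1.11 -2.15]
[[ 0.999 -0.001  0.033]
 [-0.033  0.001  0.999]
 [-0.001 -1.     0.001]]
shift cm [ 0.04  5.42 -0.19] turn [-0.008  0.016 -0.006] min rows 0.9 0.0
```

View pics/t7.png

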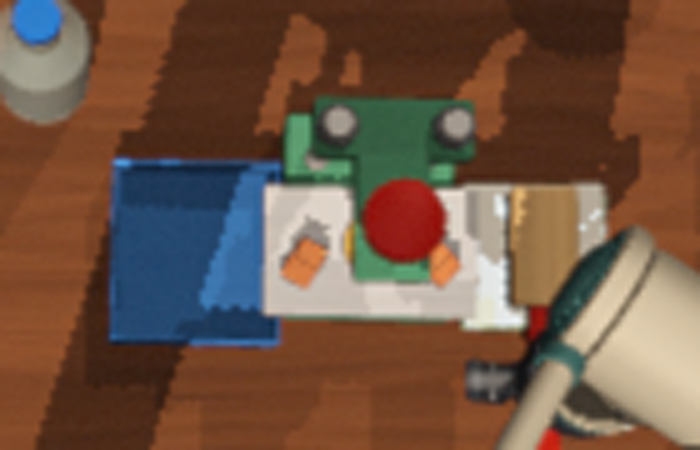

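View pics/s7.png

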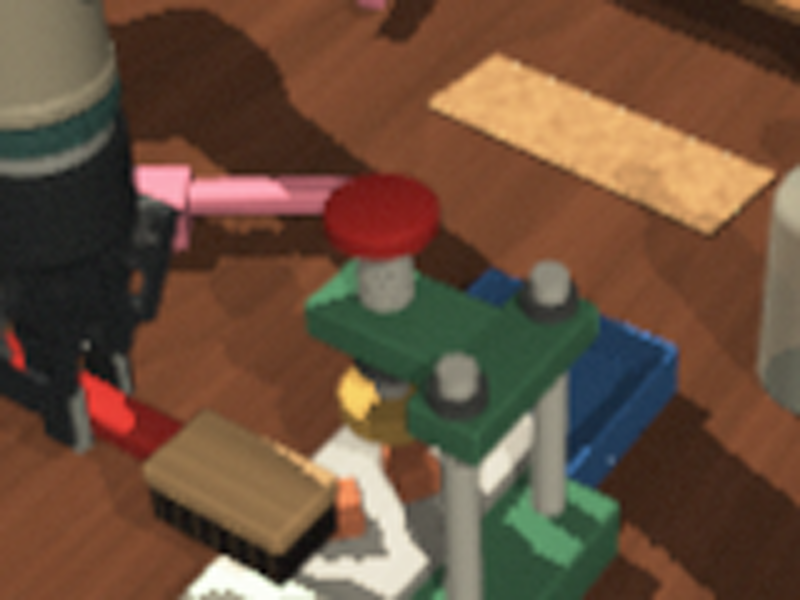

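```bash
python3 -m jog '[255,0,3,-0.2,0,0,0, 255,0,5,-0.2,0,0,0, 255,0,5.4,-0.2,0,0,0, 255,0,5.4,-0.2,0,0,0]'; python3 - <<'E'
from h import *
pst()
t=cam("top");s=cam("scene")
crop(t,290,125,430,215,"t8.png",5)
crop(s,220,180,380,300,"s8.png",5)
E
```

```text
clock: 12.75
position: [0.5095, -0.2771, 0.067]
ee_rot: [0.707, -0.707, 0.013, -0.013]
contact_force: [-1.2, -0.1, -1.5]
width: 0.0198
t 12.75 [ 0.5095 -0.2771  0.067 ] xyaw -2.0 w 0.0198 F [-1.2 -0.1 -1.5] q [-0.62  0.42  1.73 -0.    0.99 -2.15]
[[ 0.999 -0.     0.036]
 [-0.036  0.     0.999]
 [-0.    -1.     0.   ]]
```

View pics/t8.png

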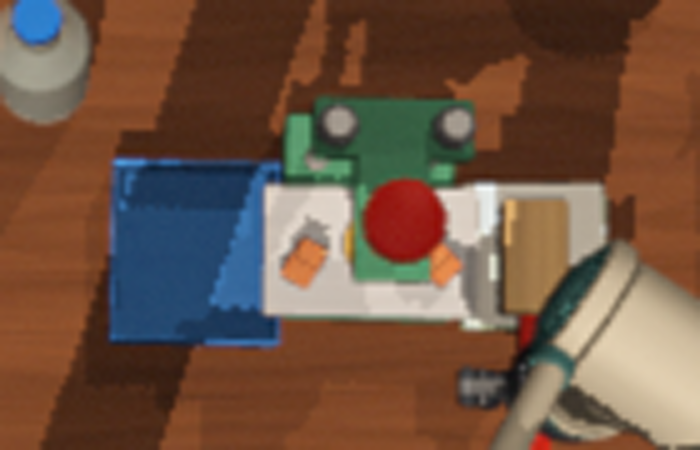

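View pics/s8.png

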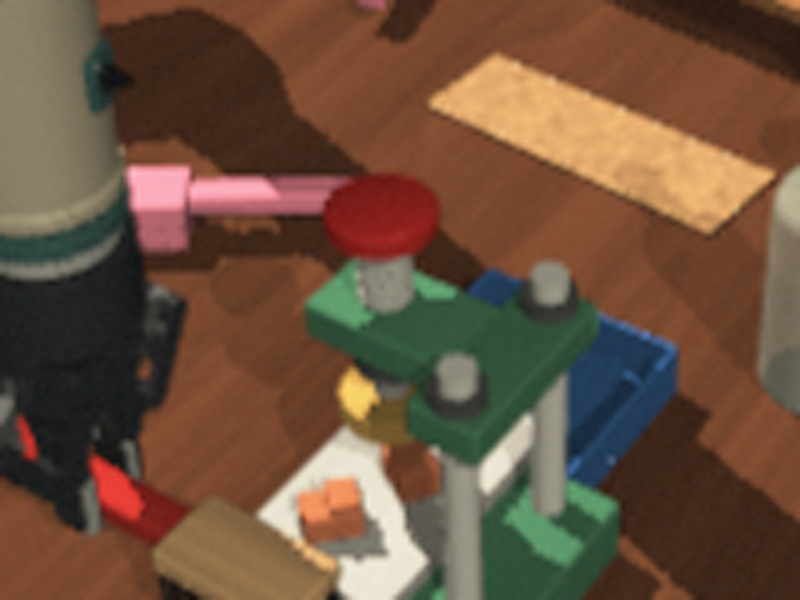

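```bash
python3 -m jog '[255,0,0,1,0,0,0, 255,0,0,2,0,0,0, 255,0,0,3.2,0,0,0, 255,0,0,4.4,0,0,0, 255,0,0,5.6,0,0,0, 255,0,0,6.8,0,0,0, 255,0,0,8,0,0,0, 255,0,0,9.2,0,0,0, 255,0,0,10,0,0,0, 255,0,0,10,0,0,0]'; python3 - <<'E'
from h import *
pst()
t=cam("top");s=cam("scene")
crop(t,290,125,430,215,"t9.png",5)
crop(s,220,180,380,300,"s9.png",5)
E
```

```text
clock: 14.1
position: [0.5135, -0.1767, 0.0666]
ee_rot: [0.707, -0.707, 0.012, -0.012]
contact_force: [-0.3, -0.5, -0.8]
width: 0.02
t 14.10 [ 0.5135 -0.1767  0.0666] xyaw -2.0 w 0.0200 F [-0.3 -0.5 -0.8] q [-0.46  0.37  1.81  0.    0.96 -2.  ]
[[ 0.999 -0.     0.035]
 [-0.035  0.     0.999]
 [-0.    -1.     0.   ]]
```

View pics/t9.png

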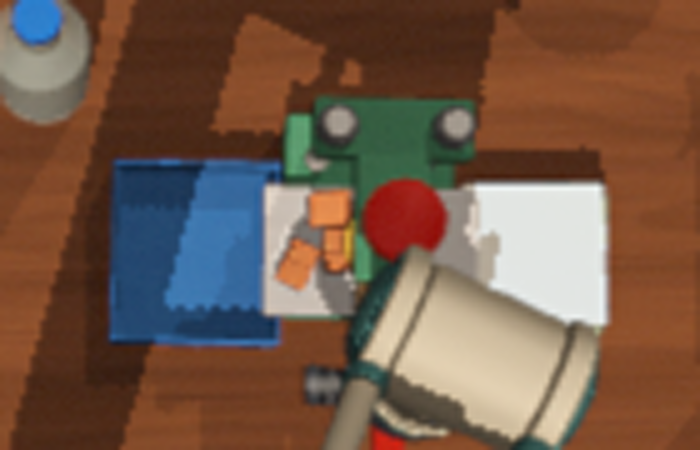

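View pics/s9.png

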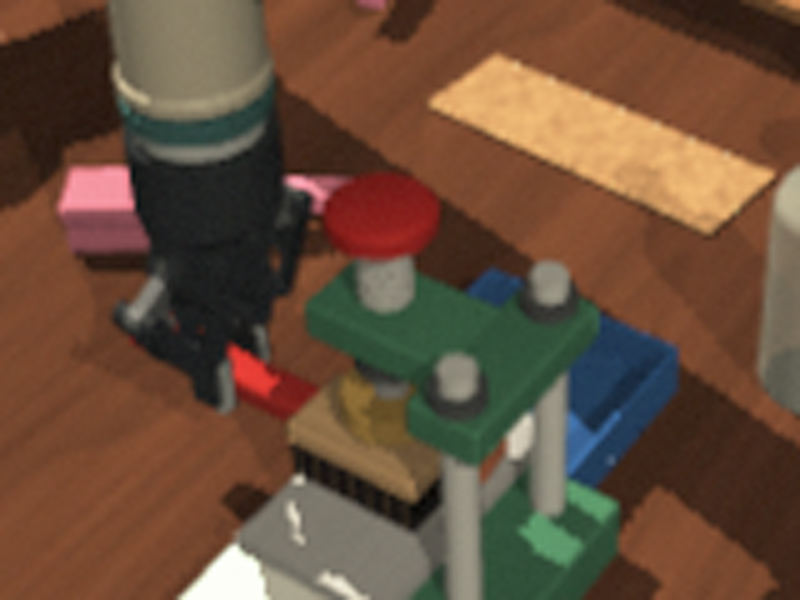

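```bash
python3 -m jog '[255,0,0,1,0,0,0, 255,0,0,2,0,0,0, 255,0,0,3,0,0,0, 255,0,0,4,0,0,0, 255,0,0,5,0,0,0, 255,0,0,6,0,0,0, 255,0,0,7,0,0,0, 255,0,0,7.8,0,0,0, 255,0,0,8.6,0,0,0, 255,0,0,9.2,0,0,0, 255,0,0,9.2,0,0,0]'; python3 - <<'E'
from h import *
pst()
t=cam("top");s=cam("scene")
crop(t,290,125,430,215,"t10.png",5)
crop(s,220,180,380,300,"s10.png",5)
E
```

```text
clock: 15.58
position: [0.5167, -0.085, 0.0666]
ee_rot: [-0.707, 0.707, -0.012, 0.012]
contact_force: [-0.2, -0.4, -2.3]
width: 0.0196
t 15.57 [ 0.5167 -0.085   0.0666] xyaw -2.0 w 0.0196 F [-0.2 -0.4 -2.3] q [-0.3   0.35  1.85 -0.    0.94 -1.83]
[[ 0.999 -0.     0.035]
 [-0.035 -0.     0.999]
 [-0.    -1.    -0.   ]]
```

View pics/t10.png

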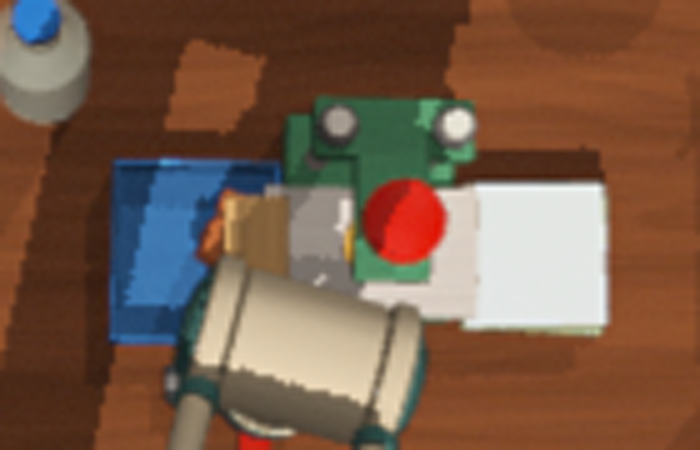

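View pics/s10.png

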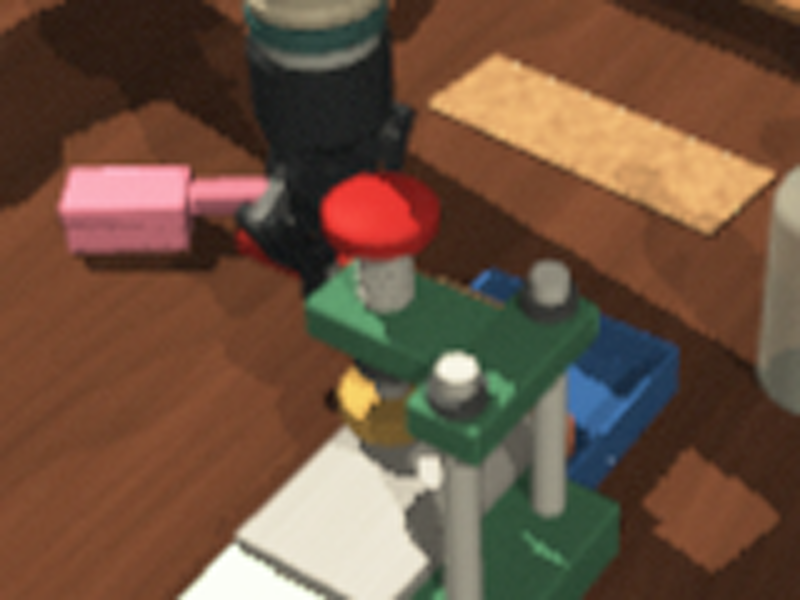

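```bash
python3 -m jog '[255,0,-2,0,0,0,0, 255,0,-5,0,0,0,0, 255,0,-7,2,0,0,0, 255,-2,-7,6,0,0,0, 255,-4,-7,11,0,0,0, 255,-5,-7,16,0,0,0, 255,-5,-7,20,0,0,0, 255,-5,-7,22,0,0,0, 255,-5,-7,22,0,0,0]'; python3 - <<'E'
from h import *
pst()
t=cam("top");s=cam("scene")
crop(t,290,125,430,215,"t11.png",5)
crop(s,270,200,370,300,"s11.png",6)
o=np.array([.551,.1917]);
rows([.4526,.1953,.016],-2)
E
```

```text
clock: 16.8
position: [0.4747, 0.1372, 0.1366]
ee_rot: [-0.707, 0.707, -0.012, 0.012]
contact_force: [-0.1, 0.0, -2.0]
width: 0.0198
t 16.80 [0.4747 0.1372 0.1366] xyaw -1.9 w 0.0198 F [-0.1  0.  -2. ] q [ 0.14  0.23  1.82 -0.    1.09 -1.4 ]
[[ 0.999  0.     0.033]
 [-0.033 -0.     0.999]
 [ 0.    -1.    -0.   ]]
shift cm [-2.4  12.05  5.89] turn [ 0.006 -0.003 -0.002] min rows 2.2 0.0
```

View pics/t11.png

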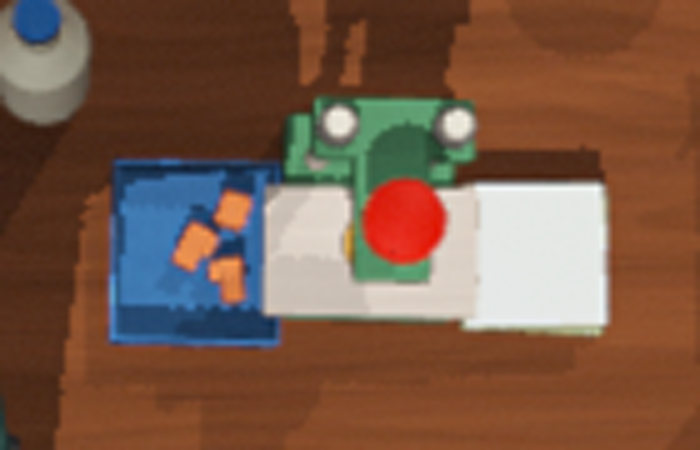

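View pics/s11.png

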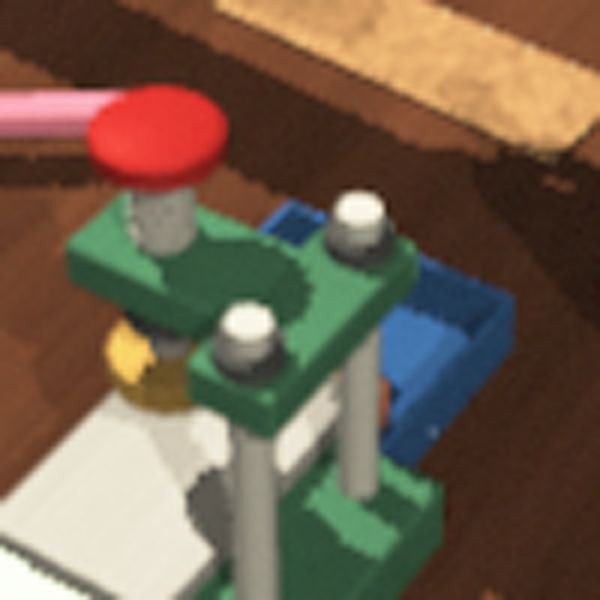

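```bash
python3 -m jog '[255,-2.4,0,5.9,0,0,0, 255,-2.4,4,5.9,0,0,0, 255,-2.4,8,5.9,0,0,0, 255,-2.4,10.5,5.9,0,0,0, 255,-2.4,11.6,5.9,0,0,0, 255,-2.4,12.1,5.9,0,0,0, 255,-2.4,12.1,5.9,0,0,0, 0,-2.4,12.1,5.9,0,0,0, 0,-2.4,12.1,5.9,0,0,0, 0,-2.4,12.1,5.9,0,0,0, 0,-2.4,12.1,5.9,0,0,0, 0,-2.4,12.1,5.9,0,0,0]'; python3 -m jog '[0,0,-3,0,0,0,0, 0,0,-8,0,0,0,0, 0,0,-14,0,0,0,0, 0,0,-20,0,0,0,0, 0,0,-26,0,0,0,0, 0,0,-26,0,0,0,0]'; python3 - <<'E'
from h import *
pst()
t=cam("top");s=cam("scene")
crop(s,240,130,400,250,"s12.png",5)
cv2.imwrite("pics/w12.png",cam("wrist")["color"])
rows([.614,-.173,.27],-2)
E
```

```text
clock: 18.4
position: [0.4528, 0.1961, 0.0157]
ee_rot: [-0.707, 0.707, -0.012, 0.013]
contact_force: [-0.1, 0.1, 0.7]
width: 0.0851
clock: 19.15
position: [0.4554, 0.1969, 0.2809]
ee_rot: [0.708, -0.706, 0.009, -0.016]
contact_force: [0.0, -0.5, -1.2]
width: 0.0856
t 19.15 [0.4554 0.1969 0.2809] xyaw -2.0 w 0.0856 F [ 0.  -0.5 -1.2] q [ 0.27  0.12  1.58 -0.    1.42 -1.27]
[[ 0.999  0.011  0.035]
 [-0.035  0.003  0.999]
 [ 0.011 -1.     0.003]]
shift cm [ 17.51   0.44 -36.29] turn [ 0.005 -0.004 -0.014] min rows 6.4 0.0
```

View pics/s12.png

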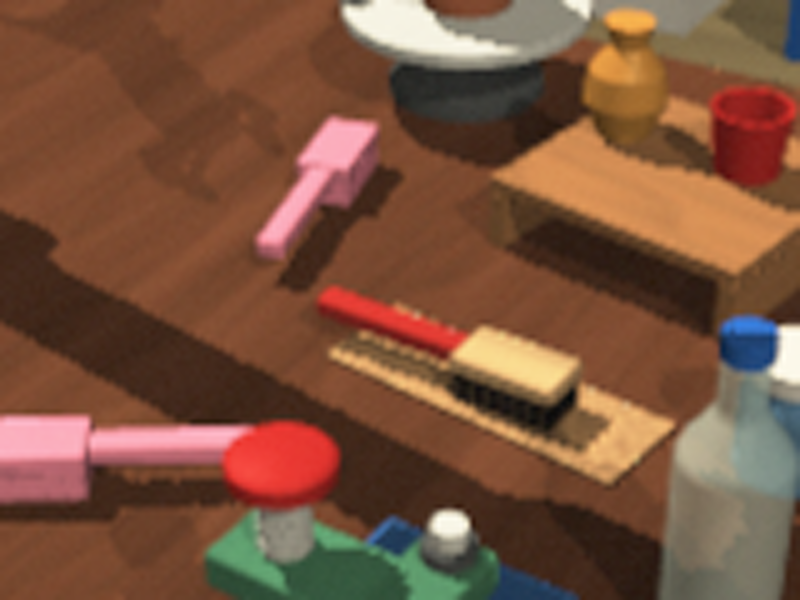

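View pics/w12.png

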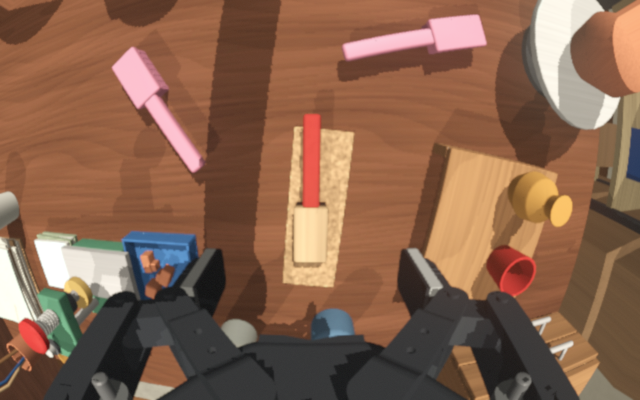

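```bash
python3 -m jog '[255,2,0,-4,0,0,0, 255,4,0,-9,0,0,0, 255,7,0.1,-15,0,0,0, 255,10,0.2,-21,0,0,0, 255,13,0.3,-27,0,0,0, 255,15.5,0.4,-32,0,0,0, 255,17.5,0.4,-36.3,0,0,0, 255,17.5,0.4,-36.3,0,0,0, 255,17.5,0.4,-36.3,0,0,0]'; python3 - <<'E'
from h import *
pst();rows([.614,-.173,.232],-2)
s=cam("scene")
crop(s,220,150,380,270,"s13.png",5)
t=cam("top")
crop(t,290,125,430,215,"t13.png",5)
E
```

```text
clock: 20.42
position: [0.6137, -0.1722, 0.2693]
ee_rot: [0.708, -0.706, 0.014, -0.011]
contact_force: [-0.7, 0.1, -0.3]
width: -0.0
t 20.43 [ 0.6137 -0.1722  0.2693] xyaw -2.1 w -0.0000 F [-0.7  0.1 -0.3] q [-0.38  0.36  1.29  0.    1.5  -1.92]
[[ 0.999 -0.004  0.036]
 [-0.036  0.003  0.999]
 [-0.004 -1.     0.002]]
shift cm [ 0.05  3.73 -0.09] turn [-0.017 -0.008 -0.032] min rows 0.6 0.0
```

View pics/s13.png

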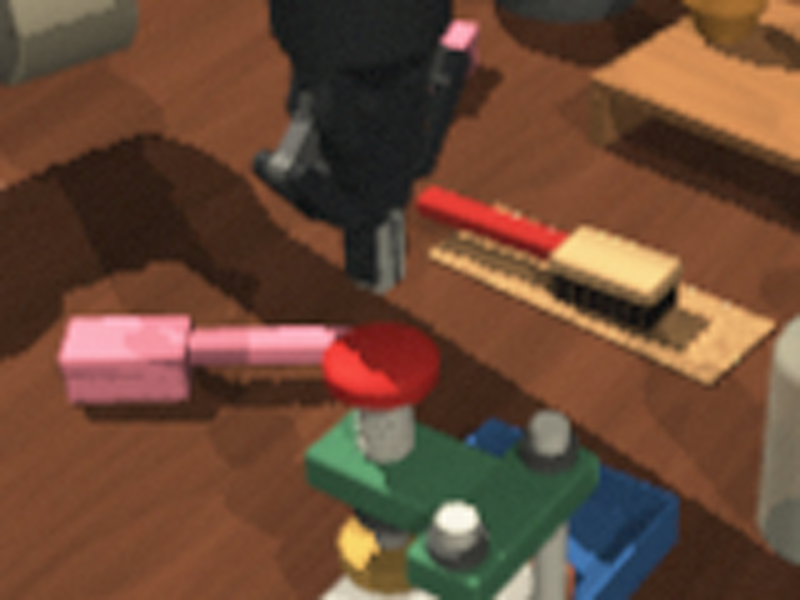

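```bash
python3 -m jog '[255,0,3,-0.1,0,0,0, 255,0,4.2,-0.1,0,0,0, 255,0,5.2,-0.1,0,0,0, 255,0,6.2,-0.1,0,0,0, 255,0,7,-0.1,0,0,0, 255,0,7.4,-0.1,0,0,0, 255,0,7.6,-0.1,0,0,0, 255,0,7.6,-0.1,0,0,0]'; python3 - <<'E'
from h import *
pst()
E
```

```text
clock: 21.52
position: [0.6139, -0.1724, 0.1977]
ee_rot: [0.707, -0.707, 0.012, -0.012]
contact_force: [-4.6, 3.6, 10.2]
width: 0.0002
t 21.52 [ 0.6139 -0.1724  0.1977] xyaw -2.0 w 0.0002 F [-4.6  3.6 10.2] q [-0.38  0.39  1.42  0.    1.34 -1.92]
[[ 0.999 -0.     0.035]
 [-0.035  0.001  0.999]
 [-0.    -1.     0.001]]
```

```bash
python3 -m jog '[255,0,0.3,0,0,0,0, 255,0,0.5,0,0,0,0, 255,0,0.7,0,0,0,0, 255,0,0.7,0,0,0,0]'; python3 - <<'E'
from h import *
pst()
E
```

```text
clock: 22.02
position: [0.614, -0.1724, 0.1939]
ee_rot: [0.707, -0.707, 0.012, -0.013]
contact_force: [-8.6, 4.4, 20.7]
width: 0.0002
t 22.02 [ 0.614  -0.1724  0.1939] xyaw -2.0 w 0.0002 F [-8.6  4.4 20.7] q [-0.38  0.39  1.43  0.    1.32 -1.92]
[[ 0.999  0.002  0.035]
 [-0.035  0.     0.999]
 [ 0.002 -1.     0.   ]]
```

```bash
python3 -m jog '[255,0,0.2,0,0,0,0, 255,0,0.2,0,0,0,0, 255,0,0.2,0,0,0,0, 255,0,0.2,0,0,0,0, 255,0,0.2,0,0,0,0]'; python3 - <<'E'
from h import *
pst()
crop(cam("scene"),220,150,380,270,"s14.png",5)
E
```

```text
clock: 22.65
position: [0.614, -0.1724, 0.1938]
ee_rot: [-0.707, 0.707, -0.011, 0.014]
contact_force: [-11.0, 5.4, 28.4]
width: -0.0001
t 22.65 [ 0.614  -0.1724  0.1938] xyaw -2.0 w -0.0001 F [-11.    5.4  28.4] q [-0.38  0.39  1.43  0.    1.32 -1.92]
[[ 0.999  0.004  0.035]
 [-0.035 -0.     0.999]
 [ 0.004 -1.    -0.   ]]
```

View pics/s14.png

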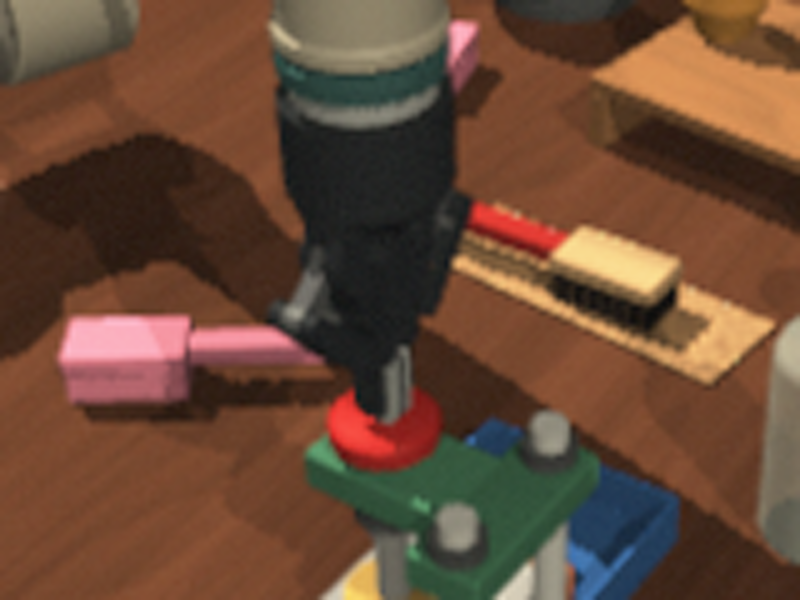

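At the stop: the force rises with no further travel. Now let it rise slowly and back away.

```bash
python3 -m jog '[255,0,-1,0,0,0,0, 255,0,-2,0,0,0,0, 255,0,-3,0,0,0,0, 255,0,-4,0,0,0,0, 255,0,-5,0,0,0,0, 255,0,-7,0,0,0,0, 255,0,-9,0,0,0,0, 255,-5,-11,0,0,0,0, 255,-10,-11,0,0,0,0, 255,-15,-11,0,0,0,0, 255,-20,-11,0,0,0,0, 255,-20,-11,0,0,0,0]'; python3 - <<'E'
from h import *
pst()
t=cam("top");s=cam("scene")
crop(s,220,150,380,270,"s15.png",5)
cv2.imwrite("pics/t15.png",t["color"]);crop(t,150,100,310,220,"t15b.png",5);crop(t,290,125,430,215,"t15c.png",5)
E
```

```text
clock: 24.2
position: [0.4121, -0.1666, 0.2971]
ee_rot: [-0.707, 0.707, -0.013, 0.013]
contact_force: [0.7, -0.3, -0.0]
width: 0.0003
t 24.20 [ 0.4121 -0.1666  0.2971] xyaw -2.1 w 0.0003 F [ 0.7 -0.3 -0. ] q [-0.54  0.04  1.63 -0.    1.46 -2.07]
[[ 0.999 -0.     0.037]
 [-0.037 -0.001  0.999]
 [-0.    -1.    -0.001]]
```

View pics/s15.png

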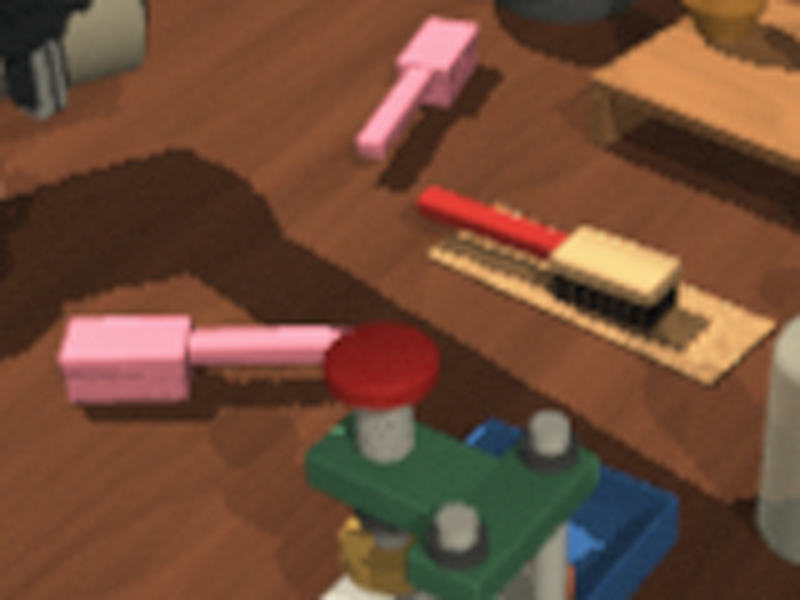

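View pics/t15.png

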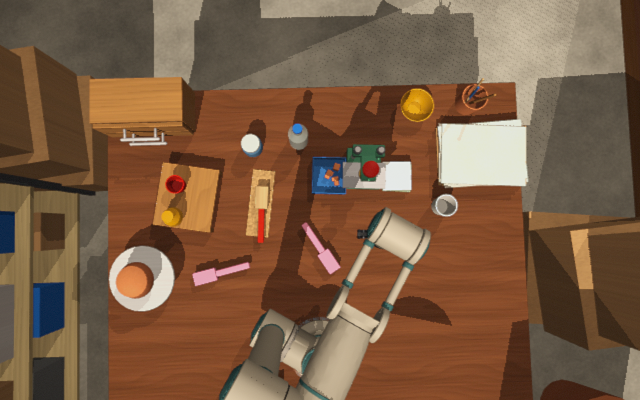

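View pics/t15c.png

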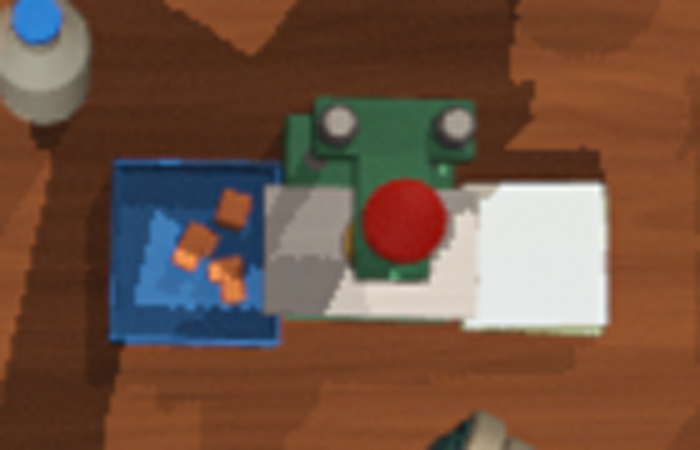

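All three chunks lie in the tray, the plunger is up, the brush lies on the pad, and the bystanders are where they started (vase 171,216; cup 175,184; jar 250,145; bottle 298,136; mug 445,205).

```bash
python3 -c "
from rig import sign_off
print(sign_off())"
```

```text
the job is handed in; nothing more can be done
None
```

I pulled the brush out by its head, regripped it by the handle, and swept the three chunks across the bed into the blue tray in one pass. I then laid the brush bristles down on the cork pad and pushed the plunger to its stop. The job was handed in at about 24 s; sign-off gives no verdict.

- **Chunks:** the last top view shows all three lying in the tray and none on the bed. The fingers held only the brush, well clear of the chunks.
- **Plunger:** at the stop the tool read z 0.194 m and the upward force rose to 28 N with no further travel. I held it there for over half a second, and it is back at its starting height in the last picture.
- **Brush:** its head centre is at about (0.55, 0.19), roughly 20 mm along and within about 5 mm across from the pad's centre. It lies flat and still.
- **Other pots and bottles:** the vase, red cup, jar, bottle and mug are where they started, judged by eye in the last top view. The pink brushes were not touched.

No check failed or disagreed.

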